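# Clip the large ring gauge onto the snap hook of its stand

## Robot

A 6-joint arm with a two-finger parallel gripper is mounted at the origin on a cart in front of the work surface, level with it; the furniture and walls round the work are solid. World frame = base frame: x ahead of the robot, y to its left, z up, the work surface at z = 0. Lengths are in mm, angles in rad, forces in N, time in s.
With the tool pointing down it reaches from about 350 to 875 mm from the base axis. Payload 15.5 kg.
Tool frame: the origin (TCP) lies at the very end of the fingers, on their centre line; the grasp point (between the pads) lies 19 mm behind it; z points along the fingers, y is the line along which they close (so a half turn about z gives the same grasp; the last joint's range is limited). The gripper opens to 85 mm and grips with 20 to 120 N. Pads are 22 mm wide; open, the fingers measure 114 mm over their backs; the gripper's body (76 mm by 85 mm) begins 54 mm behind the grasp point. The pads swing forward as they close: fully open they stand 13 mm farther back than shut.
Start: joints at [1.171, 0.494, 1.345, -0, 1.302, -0.096], TCP at [187.559, 596.195, 231.277] pointing down, gripper open.
Joint ranges: [-2.91, 2.91], [-0.82, 2.16], [0.22, 2.67], [-1.22, 4.37], [0.12, 2.79], [-3.08, 3.08]. Speed limits (rad/s): [1.89, 1.89, 2.57, 3.01, 3.01, 3.01].

## Interface

Orientations are given as a 3x3 rotation matrix whose columns are the frame's x, y, z axes.
In Python, from cell import status, capture, manip gives the robot as it stands.
- The arm moves only by the tool play_rows, never from a script. Its argument "targets" is a list of rows, each a list of 3 entries, a list of its own where there are three numbers: the shift along the tool's x, y, z in m, then the turn, a rotation vector about the tool's x, y, z in rad, then the finger opening in m, from 0 to 0.0854. In form: [[[tx, ty, tz], [ax, ay, az], gripper], ...]. A call has 1 to 20 rows; each row shifts and turns the commanded pose from where the row before left it, along the tool's axes as they then stand; what a row does not reach is not made up. A row lasts 1/12 s, in which the tool goes at most 41.7 mm and 7.16 degrees, less where a joint would pass 70% of its speed; a pose out of reach is approached as far as the arm can. A call with a gripper value outside its range is refused whole. The fingers move at their own pace and stop on an object; "newtons" is the grip in N (left out, the last holds). Time passes only in rows, so rows that do not move let the fingers close. It gives the time, the measured TCP pose, the force, the opening and the grip force at its end, in the units of the state.
- status.get_obs(): the state, without advancing time (a new reading comes with each control period).
- capture(name): name is "side" or "top"; returns a dict with "color" (384x512x3 uint8, blue, green, red), "fx", "fy", "cx", "cy" (pixels), "extrinsics" (4x4, takes a point from camera to world coordinates). Camera axes: x right, y up, looking along -z (the intrinsics and any distortion apply to the point x, -y, -z); pixel columns grow to the right and rows downward; lengths in mm; the calibration is good to about 2 mm. A picture is of the moment at which its call begins. There is no depth.
- manip.job_done(): hands the job in; it is judged then, once.
The state is a dict: "time": time; "q": joint angles; "joint_vel": joint speeds; "joint_efforts": joint torques, N m; "tcp_pos": TCP position; "eef_rot": TCP orientation; "force": force on the tool from outside, world axes, zero at the start; "moment": the same for the moment, N m; "width": finger opening in mm; "grip_force": force on a finger pad.
Only numpy, scipy, OpenCV 4.12 (cv2) and the standard library are available. Lean on these libraries where they do the work, as an engineer would, in place of code of your own. Each camera call takes 0.05 s, during which the arm holds its last target. There are 200 camera calls.

## Task

Put the larger of the two ring gauges away on its stand: hold it by its upright grip, with the grip on the side of the black rubber pad, bring its ring over the nose of the snap hook and press it down past the sprung gate until the gate snaps shut above it. Let go with the gauge lying flat, the ring at the bottom of the hook and the grip over the pad, and leave the small gauge where it lies.

Things in the scene. Friction and masses are not known exactly. Their poses are not given: they have to be found in the camera images.
- gauge_large: Larger steel ring gauge, 0.2 kg, lying flat, 8 mm thick: ring 60 mm outside, 44 mm inside diameter (band 8 mm wide), on a tail 26 mm wide. Upright dark steel grip on the tail, centred 60 mm from the ring's centre: 40 mm along the tail, 20 mm across, from 8 to 68 mm above the underside. Origin: ring's centre, at the underside. x points from grip to ring (grip at x = -60 mm), z up.
- gauge_small: Bystander: smaller ring gauge of the same make, with the same grip and tail; ring 40 mm outside, 20 mm inside diameter. Origin and axes as for the large one.
- stand: Gauge stand fixed to the bench: grey base plate 170 (x) by 90 (y) by 6 mm with a black rubber pad (50 x 70 mm, centred at x = -49 mm, top at z = 15 mm) for the tail and, at the other end, a snap hook. Origin: centre of the underside; x points from pad to hook, z up. A stored gauge points along the same x, ring's centre at x = 9 to 13 mm, y = 0, underside at z = 15 mm, nose through the ring.
- hook (a point): Bottom of the snap hook, at (43, 0, 15) mm of the stand, axes as the stand's. The hook is a U of 10 mm round steel bar in the stand's x-z plane, open upward: nose centred 23 mm from here towards the pad, its top 15 mm leaning 6 mm more that way; spine 23 mm the other way; both rise 76 mm. Mouth 36 mm clear. The far band of the ring goes down in it, its middle 10 to 14 mm off the nose.
- gate (a joint): Sprung gate of the hook, a 6 mm aluminium bar pivoted at the spine, 53 mm above the hook's bottom, its tip at the nose. 0: shut, level; up to 1.35 rad as its tip is pushed down into the hook; it cannot swing up. Near the nose it takes 1 to 3 N to push. It snaps shut above the ring once the ring lies within 5 mm of the hook's bottom; 8 mm off the line still works.
Not all that is in view belongs to the job. Leave any blue or turquoise look-alike of the gauge_large alone.

How it is judged:
By the outcome, as a careful person would: the job done as asked, in the order asked, and still so for the second after the job is handed in, with the robot touching nothing.
It also fails if it takes over 48 s, if anything falls off the work surface, if the arm or the gripper's body presses on something with over 40 N, if the wrist force passes 120 N, or if a joint passes its speed limit or range.

## Working session

There is one attempt and no reset: what is moved stays moved. The work goes in short steps, Python scripts to look and compute and a tool call to move; the robot and the scene stay as the last step left them, time stands still between calls to the robot, and variables do not carry over. Pictures are saved under pics/ and viewed, at most 10 in all, crops included, and the job is handed in when it is done.

Besides the shell and the picture viewer there is one more tool, called after "Request:" by a JSON object that holds its "name" and its "arguments", one argument or row to a line. play_rows: Moves the arm, as the interface text tells. Its arguments: {"type":"object","properties":{"targets":{"type":"array","items":{"type":"array"}},"newtons":{"type":"number"}},"required":["targets"]}

```bash
mkdir -p pics; ls; cat > h.py <<'E'
import numpy as np, cv2
from cell import status, capture, manip
def ray(c,u,v):
    E=np.array(c["extrinsics"]);d=E[:3,:3]@np.array([(u-c["cx"])/c["fx"],-(v-c["cy"])/c["fy"],-1.]);return E[:3,3],d
def onz(c,u,v,z):
    o,d=ray(c,u,v);return o+d*(z-o[2])/d[2]
def proj(c,p):
    E=np.array(c["extrinsics"]);q=E[:3,:3].T@(np.array(p,float)-E[:3,3]);return c["cx"]+c["fx"]*q[0]/-q[2],c["cy"]-c["fy"]*q[1]/-q[2]
E
python3 - <<'E'
from h import *
for n in("side","top"):
    c=capture(n);cv2.imwrite(f"pics/{n}0.png",c["color"]);print(n,[k for k in c],c["fx"],c["fy"],c["cx"],c["cy"],np.round(c["extrinsics"],3).tolist())
s=status.get_obs();print(s["time"],s["tcp_pos"],np.round(s["eef_rot"],3).tolist(),s["width"])
E
```

```text
pics
side ['color', 'fx', 'fy', 'cx', 'cy', 'extrinsics'] 399.24600043013055 399.24600043013055 258.35024850355956 185.6010238158449 [[-0.96, 0.169, -0.225, 200.699], [-0.281, -0.542, 0.792, 1287.919], [0.012, 0.824, 0.567, 792.266], [0.0, 0.0, 0.0, 1.0]]
top ['color', 'fx', 'fy', 'cx', 'cy', 'extrinsics'] 425.08894081119314 425.08894081119314 252.10485463393437 191.26890878864387 [[0.019, 0.988, -0.154, 316.948], [-1.0, 0.02, 0.007, 309.572], [0.01, 0.154, 0.988, 1169.449], [0.0, 0.0, 0.0, 1.0]]
0.1 [187.43380849 595.90287442 230.75428898] [[-0.954, 0.3, -0.0], [0.3, 0.954, -0.001], [0.0, -0.001, -1.0]] 85.32764306767419
```

View pics/side0.png

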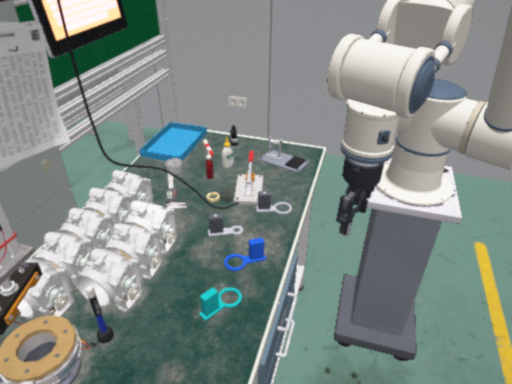

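View pics/top0.png

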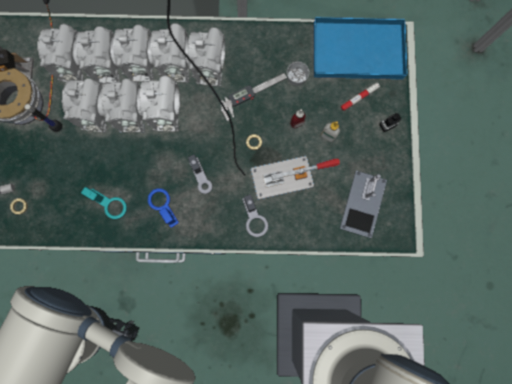

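The side and top views show two steel gauges. One is at top (200,175) with a small ring. The other is at top (255,217) / side (275,205) with a bigger ring, so it should be gauge_large. The blue one (162,207) and turquoise one (105,203) are look-alikes. The toggle clamp at (283,178) is not the stand. The stand is at top (364,205), with its hook at (373,183) and pad at (359,220). I'll confirm this in a crop.

```bash
python3 - <<'E'
from h import *
c=capture("top");im=c["color"]
a=cv2.resize(im[145:245,180:400],None,fx=3.6,fy=3.6,interpolation=cv2.INTER_CUBIC)
s=cv2.imread("pics/side0.png")[120:245,200:340]
b=cv2.resize(s,None,fx=1.8,fy=1.8,interpolation=cv2.INTER_CUBIC)
o=np.zeros((a.shape[0]+b.shape[0],a.shape[1],3),np.uint8);o[:a.shape[0]]=a;o[a.shape[0]:,:b.shape[1]]=b
cv2.imwrite("pics/crop1.png",o)
g=cv2.cvtColor(im,cv2.COLOR_BGR2GRAY)
m=(g>110).astype(np.uint8)
n,l,st,ce=cv2.connectedComponentsWithStats(m)
for i in range(1,n):
    if 20<st[i,4]<4000 and 185<ce[i][0]<395 and 140<ce[i][1]<245: print(st[i],ce[i])
E
```

```text
[   0   21  424  242 3776] [308.94306144 194.96371822]
[246 134  16  16 125] [253.768 141.272]
[ 251  156   66   43 1890] [281.74920635 177.00952381]
[195 170  17  24 210] [202.85714286 182.32857143]
[ 342  173   43   61 1123] [365.26803206 195.1967943 ]
[246 210  22  27 240] [255.77916667 223.12916667]
[345 227  22   9  61] [355.62295082 230.86885246]
```

View pics/crop1.png

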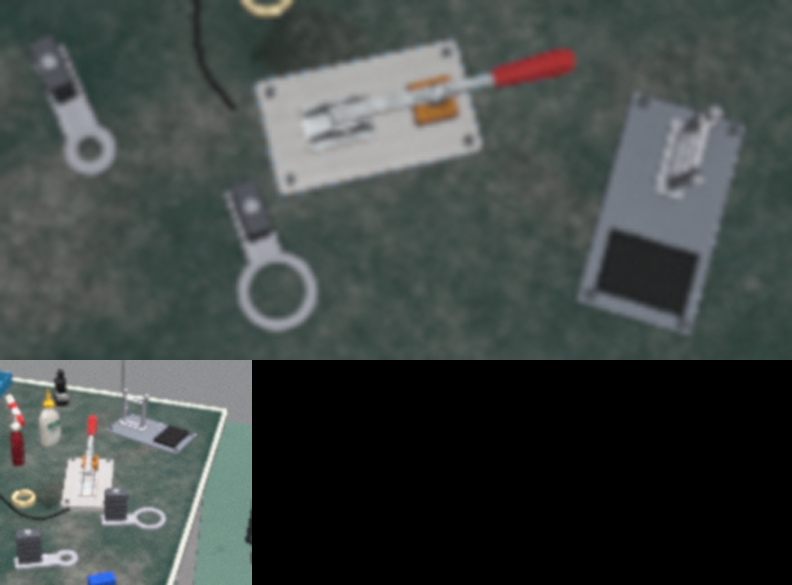

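The crop confirms it: the gauge with its ring at crop (278,290) is the large one, against the small one at (90,150). The grey stand has its pad at (648,272) and its hook at (685,155). Next I'll compute poses.

```bash
python3 - <<'E'
from h import *
c=capture("top");im=c["color"]
f=lambda x,y:(180+(x+.5)/3.6-.5,145+(y+.5)/3.6-.5)
g=cv2.resize(cv2.cvtColor(im,cv2.COLOR_BGR2GRAY)[145:245,180:400],None,fx=3.6,fy=3.6,interpolation=cv2.INTER_CUBIC)
# ring by inner hole contour and outer
m=(g>105).astype(np.uint8);m[:, :220]=0;m[:,330:]=0;m[:235]=0
cs,hi=cv2.findContours(m,cv2.RETR_CCOMP,cv2.CHAIN_APPROX_NONE)
for k,q in enumerate(cs):
    if len(q)>60:
        (x,y),a,t=cv2.fitEllipse(q);print("ell",x,y,a,hi[0][k],np.round(onz(c,*f(x,y),8),1))
ring=onz(c,*f(278,290),8)
# grip dark mask
m=((g<75)).astype(np.uint8);
hsv=cv2.resize(cv2.cvtColor(im,cv2.COLOR_BGR2HSV)[145:245,180:400],None,fx=3.6,fy=3.6)
for p in [(253,208),(251,206),(232,185),(270,238)]: print("grip",p,np.round(onz(c,*f(*p),68),1))
print("tail end low-left",np.round(onz(c,*f(225,190),8),1))
P=[onz(c,*f(*p),6) for p in[(637,92),(745,127),(688,333),(578,300)]]
P=np.array(P);print(np.round(P,1).tolist(),"centre",P.mean(0), [np.linalg.norm(P[i]-P[i-1]) for i in range(4)])
d=(P[0]+P[1]-P[2]-P[3])[:2];print("stand yaw",np.degrees(np.arctan2(d[1],d[0])))
Q=np.array([onz(c,*f(*p),15) for p in[(612,230),(702,258),(688,317),(596,290)]]);print("pad",Q.mean(0))
print("hook px spine/nose tops:", [np.round(onz(c,*f(*p),91),1) for p in[(716,113),(702,182),(688,122),(665,190)]])
# side: ring
s=capture("side");h=s["color"][190:225,262:300]
for p in [(283,208)]: print("side ring",onz(s,*p,8))
print(proj(s,[*ring[:2],8]))
E
```

```text
ell 274.4103698730469 284.8392639160156 (75.94181823730469, 99.8543472290039) [-1 -1  1 -1] [408.7 289.4   8. ]
ell 276.6648254394531 290.4107360839844 (56.03352737426758, 56.364662170410156) [-1 -1 -1  0] [404.5 287.6   8. ]
grip (253, 208) [459.4 306.9  68. ]
grip (251, 206) [460.9 308.4  68. ]
grip (232, 185) [476.  322.5  68. ]
grip (270, 238) [437.8 294.2  68. ]
tail end low-left [480.7 328.5   8. ]
[[564.4, 10.1, 6.0], [538.5, -73.3, 6.0], [378.5, -25.2, 6.0], [401.9, 58.2, 6.0]] centre [470.82047252  -7.55535089   6.        ] [np.float64(169.43046146373834), np.float64(87.33231844293486), np.float64(167.0107072907073), np.float64(86.5295112173155)]
stand yaw -16.620589027267542
pad [422.26321008   5.60759353  15.        ]
hook px spine/nose tops: [array([532.1, -24.7,  91. ]), array([481.7, -13.3,  91. ]), array([525.1,  -4.4,  91. ]), array([475.4,  13.3,  91. ])]
side ring [401.17602876 290.21437151   8.        ]
(np.float64(282.14205092517943), np.float64(207.1288538255386))
```

Request:
{"name": "play_rows", "arguments": {
  "targets": [
    [[-0.0248, -0.0138, 0], [0, 0, 0], 0.085],
    [[-0.0248, -0.0138, 0], [0, 0, 0], 0.085],
    [[-0.0248, -0.0138, 0], [0, 0, 0], 0.085],
    [[-0.0248, -0.0138, 0], [0, 0, 0], 0.085],
    [[-0.0248, -0.0138, 0], [0, 0, 0], 0.085],
    [[-0.0248, -0.0138, 0], [0, 0, 0], 0.085],
    [[-0.0248, -0.0138, 0], [0, 0, 0], 0.085],
    [[-0.0248, -0.0138, 0], [0, 0, 0], 0.085],
    [[-0.0248, -0.0138, 0], [0, 0, 0], 0.085],
    [[-0.0248, -0.0138, 0], [0, 0, 0], 0.085],
    [[-0.0248, -0.0138, 0], [0, 0, 0], 0.085],
    [[-0.0248, -0.0138, 0], [0, 0, 0], 0.085],
    [[-0.0248, -0.0138, 0], [0, 0, 0], 0.085],
    [[-0.0248, -0.0138, 0], [0, 0, 0], 0.085],
    [[0, 0, 0], [0, 0, -0.107], 0.085],
    [[0, 0, 0], [0, 0, -0.107], 0.085],
    [[0, 0, 0], [0, 0, -0.107], 0.085],
    [[0, 0, 0], [0, 0, -0.107], 0.085],
    [[0, 0, 0], [0, 0, -0.107], 0.085],
    [[0, 0, 0], [0, 0, -0.107], 0.085]
  ]
}}

```text
time: 1.92
tcp_pos: [460.7, 307.6, 231.2]
eef_rot: [[-0.942, -0.336, -0.0], [-0.336, 0.942, -0.0], [0.0, -0.0, -1.0]]
force: [-0.4, -0.2, -0.3]
width: 84.9
grip_force: 0.0
```

```bash
python3 - <<'E'
from h import *
s=status.get_obs();print(s["time"],s["tcp_pos"],np.round(s["eef_rot"],3).tolist(),np.round(s["q"],2))
c=capture("side");im=c["color"]
a=cv2.resize(im[120:260,190:350],None,fx=4.2,fy=4.2,interpolation=cv2.INTER_CUBIC);cv2.imwrite("pics/s1.png",a)
for n,p in dict(tcp=s["tcp_pos"],griptop=[460,307,68],ring=[404.5,287.6,8]).items():
    u,v=proj(c,p);print(n,(u+.5-190)*4.2,(v+.5-120)*4.2)
E
```

```text
1.9167 [460.73217669 307.62012971 231.19093006] [[-0.942, -0.336, -0.0], [-0.336, 0.942, -0.0], [0.0, -0.0, -1.0]] [ 0.48  0.39  1.52 -0.    1.23 -1.43]
tcp 317.66856329450275 113.91394868169841
griptop 314.1710538600291 306.6643934033791
ring 389.2649457493968 368.9105224501932
```

View pics/s1.png

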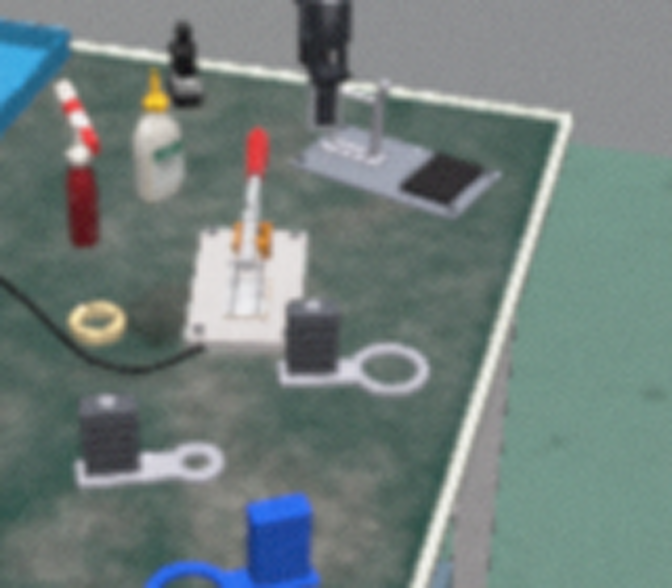

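The side view shows the fingers at (325,115) above the grip. The grip top at (313,304) and ring at (391,368) are within 3 mm of prediction. I'll descend with the fingers partly closed to stay clear of the clamp plate, then grip.

Request:
{"name": "play_rows", "arguments": {
  "targets": [
    [[0, 0, 0.02], [0, 0, 0], 0.048],
    [[0, 0, 0.02], [0, 0, 0], 0.048],
    [[0, 0, 0.02], [0, 0, 0], 0.048],
    [[0, 0, 0.02], [0, 0, 0], 0.048],
    [[0, 0, 0.02], [0, 0, 0], 0.048],
    [[0, 0, 0.02], [0, 0, 0], 0.048],
    [[0, 0, 0.02], [0, 0, 0], 0.048],
    [[0, 0, 0.015], [0, 0, 0], 0.048],
    [[0, 0, 0.015], [0, 0, 0], 0.048],
    [[0, 0, 0.012], [0, 0, 0], 0.048],
    [[0, 0, 0.01], [0, 0, 0], 0.048],
    [[0, 0, 0.008], [0, 0, 0], 0.048],
    [[0, 0, 0], [0, 0, 0], 0.03],
    [[0, 0, 0], [0, 0, 0], 0.02],
    [[0, 0, 0], [0, 0, 0], 0.01],
    [[0, 0, 0], [0, 0, 0], 0.01],
    [[0, 0, 0], [0, 0, 0], 0.01],
    [[0, 0, 0], [0, 0, 0], 0.01]
  ],
  "newtons": 60
}}

```text
time: 3.47
tcp_pos: [460.9, 307.8, 31.7]
eef_rot: [[-0.944, -0.331, 0.001], [-0.331, 0.944, 0.0], [-0.001, 0.0, -1.0]]
force: [-0.3, 0.4, -1.5]
width: 19.3
grip_force: 59.1
```

Gripped (19.3 mm). Lift and carry.

Request:
{"name": "play_rows", "arguments": {
  "targets": [
    [[0, 0, -0.01], [0, 0, 0], 0.01],
    [[0, 0, -0.02], [0, 0, 0], 0.01],
    [[0, 0, -0.025], [0, 0, 0], 0.01],
    [[0, 0, -0.03], [0, 0, 0], 0.01],
    [[0, 0, -0.03], [0, 0, 0], 0.01],
    [[0, 0, -0.03], [0, 0, 0], 0.01],
    [[0, 0, -0.02], [0, 0, 0], 0.01],
    [[0, 0, -0.01], [0, 0, 0], 0.01],
    [[0.0112, -0.0227, 0], [0, 0, 0], 0.01],
    [[0.0112, -0.0227, 0], [0, 0, 0], 0.01],
    [[0.0112, -0.0227, 0], [0, 0, 0], 0.01],
    [[0.0112, -0.0227, 0], [0, 0, 0], 0.01],
    [[0.0112, -0.0227, 0], [0, 0, 0], 0.01],
    [[0.0112, -0.0227, 0], [0, 0, 0], 0.01],
    [[0.0112, -0.0227, 0], [0, 0, 0], 0.01],
    [[0.0112, -0.0227, 0], [0, 0, 0], 0.01],
    [[0.0112, -0.0227, 0], [0, 0, 0], 0.01],
    [[0.0112, -0.0227, 0], [0, 0, 0], 0.01],
    [[0.0112, -0.0227, 0], [0, 0, 0], 0.01],
    [[0.0112, -0.0227, 0], [0, 0, 0], 0.01]
  ],
  "newtons": 80
}}

```text
time: 5.13
tcp_pos: [423.3, 5.1, 206.1]
eef_rot: [[-0.944, -0.331, -0.001], [-0.331, 0.944, 0.0], [0.001, 0.0, -1.0]]
force: [0.8, -0.4, -2.8]
width: 19.1
grip_force: 78.6
```

Request:
{"name": "play_rows", "arguments": {
  "targets": [
    [[0, 0, 0], [0, 0, 0.11], 0.01],
    [[0, 0, 0], [0, 0, 0.11], 0.01],
    [[0, 0, 0], [0, 0, 0.11], 0.01],
    [[0, 0, 0], [0, 0, 0.11], 0.01],
    [[0, 0, 0], [0, 0, 0.11], 0.01],
    [[0, 0, 0], [0, 0, 0.11], 0.01],
    [[0, 0, 0], [0, 0, 0.11], 0.01],
    [[0, 0, 0], [0, 0, 0.11], 0.01],
    [[0, 0, 0], [0, 0, 0.11], 0.01],
    [[0, 0, 0], [0, 0, 0.11], 0.01],
    [[0, 0, 0], [0, 0, 0.11], 0.01],
    [[0, 0, 0], [0, 0, 0.11], 0.01],
    [[0, 0, 0], [0, 0, 0.11], 0.01],
    [[0, 0, 0], [0, 0, 0.11], 0.01],
    [[0, 0, 0], [0, 0, 0.11], 0.01],
    [[0, 0, 0], [0, 0, 0.11], 0.01],
    [[0, 0, 0], [0, 0, 0.11], 0.01],
    [[0, 0, 0], [0, 0, 0.11], 0.01],
    [[0, 0, 0], [0, 0, 0], 0.01]
  ]
}}

```text
time: 6.72
tcp_pos: [423.6, 6.2, 206.1]
eef_rot: [[0.078, 0.997, -0.001], [0.997, -0.078, 0.0], [0.0, -0.001, -1.0]]
force: [0.0, -0.7, -2.2]
width: 19.2
grip_force: 79.0
```

```bash
python3 - <<'E'
from h import *
s=status.get_obs();print(np.round(s["q"],2),np.round(s["eef_rot"],3).tolist())
E
```

```text
[-0.13  0.25  1.85 -0.    1.05 -0.05] [[0.078, 0.997, -0.001], [0.997, -0.078, 0.0], [0.0, -0.001, -1.0]]
```

Request:
{"name": "play_rows", "arguments": {
  "targets": [
    [[0, 0, 0], [0, 0, 0.1114], 0.01],
    [[0, 0, 0], [0, 0, 0.1114], 0.01],
    [[0, 0, 0], [0, 0, 0.1114], 0.01],
    [[0, 0, 0], [0, 0, 0.1114], 0.01],
    [[0, 0, 0], [0, 0, 0.1114], 0.01],
    [[0, 0, 0], [0, 0, 0.1114], 0.01],
    [[0, 0, 0], [0, 0, 0.1114], 0.01],
    [[0, 0, 0], [0, 0, 0.1114], 0.01],
    [[0, 0, 0], [0, 0, 0.1114], 0.01],
    [[0, 0, 0], [0, 0, 0.1114], 0.01],
    [[0, 0, 0], [0, 0, 0.1114], 0.01],
    [[0, 0, 0], [0, 0, 0.1114], 0.01],
    [[0, 0, 0], [0, 0, 0.1114], 0.01],
    [[0, 0, 0], [0, 0, 0.1114], 0.01],
    [[0, 0, 0], [0, 0, 0.1114], 0.01],
    [[0, 0, 0], [0, 0, 0.1114], 0.01],
    [[0, 0, 0], [0, 0, 0], 0.01],
    [[0, 0, 0.02], [0, 0, 0], 0.01],
    [[0, 0, 0.02], [0, 0, 0], 0.01],
    [[0, 0, 0], [0, 0, 0], 0.01]
  ]
}}

```text
time: 8.38
tcp_pos: [422.3, 6.4, 163.9]
eef_rot: [[0.962, -0.274, -0.004], [-0.274, -0.962, 0.001], [-0.004, 0.001, -1.0]]
force: [-1.3, 0.2, -2.2]
width: 19.1
grip_force: 78.8
```

```bash
python3 - <<'E'
from h import *
s=status.get_obs();R=np.array(s["eef_rot"]);t=np.array(s["tcp_pos"]);print(t,np.round(R,3).tolist())
ctr=t+60*R[:,0];ctr[2]=t[2]-31.7+8
out=[]
for n,(x0,y0,x1,y1,k) in dict(side=(240,100,340,190,4.4),top=(330,150,410,250,4.4)).items():
    c=capture(n);im=c["color"][y0:y1,x0:x1]
    a=cv2.resize(im,None,fx=k,fy=k,interpolation=cv2.INTER_CUBIC);out.append(a)
    pr=lambda p:tuple(np.round([(proj(c,p)[0]+.5-x0)*k,(proj(c,p)[1]+.5-y0)*k],0))
    st=lambda x,y,z:np.array([470.8,-7.6,0])+np.array([.958*x+.286*y,-.286*x+.958*y,z])
    print(n,"ring",pr(ctr),"nose",pr(st(14,0,91)),"spine",pr(st(66,0,91)),"nosebase",pr(st(20,0,40)),"spinebase",pr(st(66,0,15)))
H=max(a.shape[0] for a in out);o=np.zeros((H,sum(a.shape[1] for a in out),3),np.uint8);x=0
for a in out:o[:a.shape[0],x:x+a.shape[1]]=a;x+=a.shape[1]
cv2.imwrite("pics/s2.png",o);print(o.shape,out[0].shape)
E
```

```text
[422.33838927   6.36820168 163.9284697 ] [[0.962, -0.274, -0.004], [-0.274, -0.962, 0.001], [-0.004, 0.001, -1.0]]
side ring (np.float64(190.0), np.float64(123.0)) nose (np.float64(183.0), np.float64(174.0)) spine (np.float64(131.0), np.float64(158.0)) nosebase (np.float64(175.0), np.float64(224.0)) spinebase (np.float64(129.0), np.float64(235.0))
top ring (np.float64(219.0), np.float64(191.0)) nose (np.float64(196.0), np.float64(197.0)) spine (np.float64(219.0), np.float64(114.0)) nosebase (np.float64(174.0), np.float64(200.0)) spinebase (np.float64(182.0), np.float64(137.0))
(440, 792, 3) (396, 440, 3)
```

View pics/s2.png

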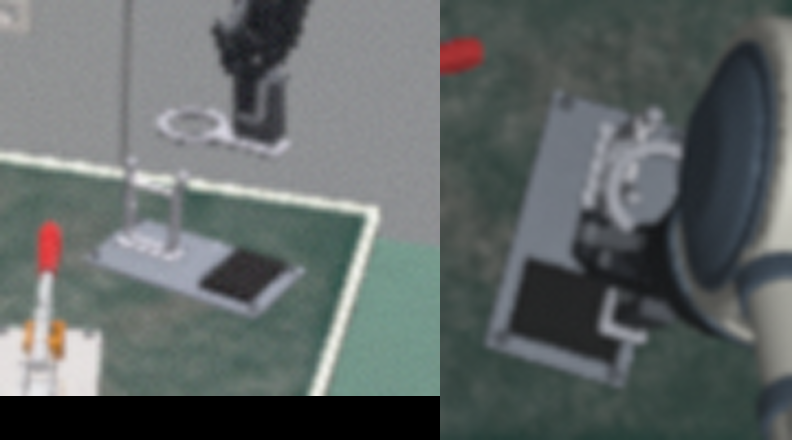

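In the side view the nose top is at (183,174), the spine top at (131,160) and the held ring at (192,124), matching prediction within about 2 px. I'll lower to just above the nose and measure ring against nose from close up.

Request:
{"name": "play_rows", "arguments": {
  "targets": [
    [[0.001, 0, 0.01], [0, 0, 0.006], 0.01],
    [[0, 0, 0.01], [0, 0, 0.006], 0.01],
    [[0, 0, 0.006], [0, 0, 0], 0.01],
    [[0, 0, 0], [0, 0, 0], 0.01],
    [[0, 0, 0], [0, 0, 0], 0.01]
  ]
}}

```text
time: 8.9
tcp_pos: [425.2, 5.9, 140.8]
eef_rot: [[0.957, -0.29, 0.0], [-0.29, -0.957, -0.0], [0.0, -0.0, -1.0]]
force: [-0.6, -0.7, -1.9]
width: 18.7
grip_force: 78.8
```

```bash
python3 - <<'E'
from h import *
s=status.get_obs();R=np.array(s["eef_rot"]);t=np.array(s["tcp_pos"]);print(t,np.round(R,3).tolist())
ctr=t+60*R[:,0];ctr[2]=t[2]-31.7+8
out=[]
for n,(x0,y0,x1,y1,k) in dict(side=(260,118,310,183,9),top=(355,165,390,230,9)).items():
    c=capture(n);im=c["color"][y0:y1,x0:x1]
    a=cv2.resize(im,None,fx=k,fy=k,interpolation=cv2.INTER_CUBIC);out.append(a)
    pr=lambda p:tuple(float(q) for q in np.round([(proj(c,p)[0]+.5-x0)*k,(proj(c,p)[1]+.5-y0)*k],0))
    st=lambda x,y,z:np.array([470.8,-7.6,0])+np.array([.958*x+.286*y,-.286*x+.958*y,z])
    print(n,"ring",pr(ctr),"far",pr(ctr+30*R[:,0]),"nose",pr(st(14,0,91)),"spine",pr(st(66,0,91)),"gate",pr(st(61,0,68)))
o=np.zeros((585,770,3),np.uint8);x=0
for a in out:o[:a.shape[0],x:x+a.shape[1]]=a;x+=a.shape[1]
cv2.imwrite("pics/s3.png",o);print(out[0].shape)
E
```

```text
[425.19548032   5.87835433 140.79337504] [[0.957, -0.29, 0.0], [-0.29, -0.957, -0.0], [0.0, -0.0, -1.0]]
side ring (202.0, 138.0) far (139.0, 119.0) nose (195.0, 194.0) spine (88.0, 161.0) gate (97.0, 213.0)
top ring (202.0, 259.0) far (231.0, 159.0) nose (175.0, 267.0) spine (222.0, 97.0) gate (194.0, 128.0)
(585, 450, 3)
```

View pics/s3.png

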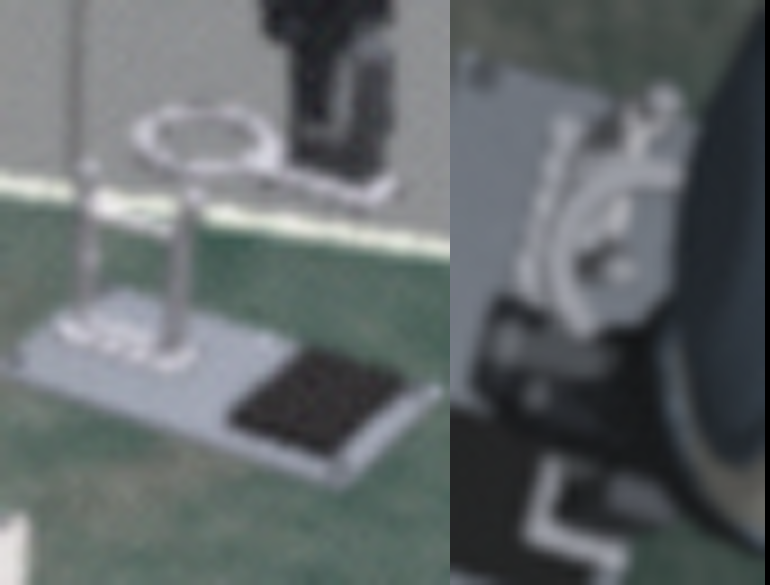

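Side: ring centre at (204,135), nose top at (192,192) and spine top at (88,165). Top: nose at (620,268), spine at (666,97). The ring is over the nose, and a shift of about 2 mm towards +y centres it. I'll correct that and thread it over the nose.

Request:
{"name": "play_rows", "arguments": {
  "targets": [
    [[0, -0.002, 0], [0, 0, 0], 0.01],
    [[0, 0, 0.006], [0, 0, 0], 0.01],
    [[0, 0, 0.006], [0, 0, 0], 0.01],
    [[0, 0, 0.006], [0, 0, 0], 0.01],
    [[0, 0, 0.006], [0, 0, 0], 0.01],
    [[0, 0, 0.004], [0, 0, 0], 0.01],
    [[0, 0, 0], [0, 0, 0], 0.01],
    [[0, 0, 0], [0, 0, 0], 0.01]
  ],
  "newtons": 110
}}

```text
time: 9.67
tcp_pos: [425.4, 7.8, 111.9]
eef_rot: [[0.957, -0.291, -0.001], [-0.291, -0.957, 0.0], [-0.001, 0.0, -1.0]]
force: [0.5, 0.3, -1.0]
width: 18.6
grip_force: 107.9
```

Request:
{"name": "play_rows", "arguments": {
  "targets": [
    [[0, 0, 0.006], [0, 0, 0], 0.01],
    [[0, 0, 0.006], [0, 0, 0], 0.01],
    [[0, 0, 0.006], [0, 0, 0], 0.01],
    [[0, 0, 0.006], [0, 0, 0], 0.01],
    [[0, 0, 0], [0, 0, 0], 0.01]
  ]
}}

```text
time: 10.08
tcp_pos: [424.9, 7.9, 87.1]
eef_rot: [[0.957, -0.291, -0.002], [-0.291, -0.957, 0.0], [-0.002, 0.0, -1.0]]
force: [-1.6, 1.1, -1.4]
width: 18.5
grip_force: 108.1
```

Request:
{"name": "play_rows", "arguments": {
  "targets": [
    [[0, 0, 0.006], [0, 0, 0], 0.01],
    [[0, 0, 0.006], [0, 0, 0], 0.01],
    [[0, 0, 0.006], [0, 0, 0], 0.01],
    [[0, 0, 0.006], [0, 0, 0], 0.01],
    [[0, 0, 0.005], [0, 0, 0], 0.01],
    [[0, 0, 0.003], [0, 0, 0], 0.01],
    [[0, 0, 0], [0, 0, 0], 0.01]
  ]
}}

```text
time: 10.67
tcp_pos: [425.4, 7.8, 55.6]
eef_rot: [[0.957, -0.291, -0.001], [-0.291, -0.957, 0.0], [-0.001, 0.0, -1.0]]
force: [0.3, -0.5, -2.9]
width: 18.6
grip_force: 108.2
```

Request:
{"name": "play_rows", "arguments": {
  "targets": [
    [[0, 0, 0.003], [0, 0, 0], 0.01],
    [[0, 0, 0.003], [0, 0, 0], 0.01],
    [[0, 0, 0.002], [0, 0, 0], 0.01],
    [[0, 0, 0], [0, 0, 0], 0.01],
    [[0, 0, 0], [0, 0, 0], 0.01]
  ]
}}

```text
time: 11.08
tcp_pos: [425.6, 7.8, 48.2]
eef_rot: [[0.957, -0.291, -0.0], [-0.291, -0.957, 0.0], [-0.0, 0.0, -1.0]]
force: [-0.2, -0.1, -1.8]
width: 18.5
grip_force: 108.2
```

```bash
python3 - <<'E'
from h import *
c=capture("side");im=c["color"][118:183,260:330]
cv2.imwrite("pics/s4.png",cv2.resize(im,None,fx=9,fy=9,interpolation=cv2.INTER_CUBIC))
E
```

```text
(no output)
```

View pics/s4.png

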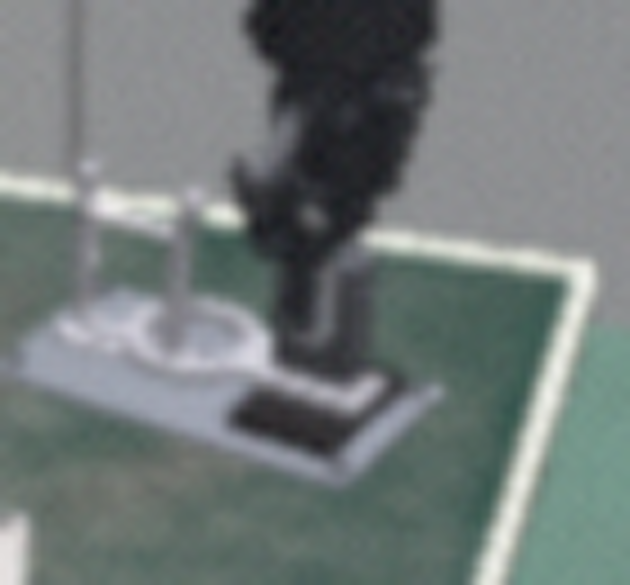

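The side view shows the ring round the nose at the bottom (ring centre about (205,338), nose foot (178,345)). The gate is level at (130,213) above it. I'll lower until it contacts and check the x position numerically.

Request:
{"name": "play_rows", "arguments": {
  "targets": [
    [[0, 0, 0.001], [0, 0, 0], 0.01],
    [[0, 0, 0.001], [0, 0, 0], 0.01],
    [[0, 0, 0], [0, 0, 0], 0.01],
    [[0, 0, 0], [0, 0, 0], 0.01]
  ]
}}

```text
time: 11.47
tcp_pos: [425.9, 7.7, 46.7]
eef_rot: [[0.957, -0.291, 0.001], [-0.291, -0.957, -0.0], [0.001, -0.0, -1.0]]
force: [-0.3, -0.3, 10.6]
width: 18.9
grip_force: 110.3
```

```bash
python3 - <<'E'
from h import *
c=capture("side")
d=np.array([.958,-.287,0]);e=np.array([.287,.958,0]);O=np.array([470.8,-7.6,0])
pr=lambda p:[round(float((q+.5-o)*9)) for q,o in zip(proj(c,p),(260,118))]
for x in(9,11,13):
    th=np.linspace(0,6.283,200);E=np.array([pr(O+d*(x+30*np.cos(a))+e*30*np.sin(a)+[0,0,19]) for a in th])
    print(x,pr(O+d*x+[0,0,23]),E.min(0),E.max(0))
print("nose foot",pr(O+20*d+[0,0,25]),"pad corners",[pr(O+d*x+e*y+[0,0,15]) for x,y in((-74,35),(-24,35),(-24,-35),(-74,-35))],"base",[pr(O+d*x+e*y+[0,0,6]) for x,y in((-85,45),(85,45),(85,-45),(-85,-45))])
print("tail end",[pr(O+d*(x-80)+[0,0,23]) for x in (9,11,13)])
g=cv2.resize(cv2.cvtColor(c["color"],cv2.COLOR_BGR2GRAY)[118:183,260:330],None,fx=9,fy=9,interpolation=cv2.INTER_CUBIC)
print(g[338,110:310:4].tolist())
E
```

```text
9 [198, 339] [127 312] [268 384]
11 [194, 338] [123 311] [264 382]
13 [190, 336] [119 310] [260 381]
nose foot [176, 328] pad corners [[329, 449], [223, 413], [305, 343], [409, 377]] base [[340, 487], [-10, 367], [100, 282], [441, 392]]
tail end [[365, 394], [360, 392], [356, 391]]
[183, 186, 185, 187, 192, 197, 200, 198, 189, 178, 166, 161, 151, 140, 131, 128, 131, 135, 140, 149, 157, 162, 162, 159, 159, 158, 158, 158, 156, 155, 154, 153, 157, 167, 179, 193, 203, 205, 201, 178, 147, 113, 89, 80, 74, 78, 80, 79, 80, 81]
```

```bash
python3 - <<'E'
from h import *
c=capture("top");k=9;x0,y0=345,165
im=c["color"][y0:y0+65,x0:x0+48]
cv2.imwrite("pics/s5.png",cv2.resize(im,None,fx=k,fy=k,interpolation=cv2.INTER_CUBIC))
d=np.array([.958,-.287,0]);e=np.array([.287,.958,0]);O=np.array([470.8,-7.6,0])
pr=lambda p:[round(float((q+.5-o)*9)) for q,o in zip(proj(c,p),(x0,y0))]
for x in(8,11,13): print(x,"ctr",pr(O+d*x+[0,0,23]),"far",pr(O+d*(x+30)+[0,0,23]),"inner far",pr(O+d*(x+22)+[0,0,23]),"left",pr(O+d*x+e*30+[0,0,23]),"tail end",pr(O+d*(x-80)+[0,0,23]))
print("base",[pr(O+d*x+y*e+[0,0,6]) for x,y in((-85,45),(85,45),(85,-45),(-85,-45))],"pad",[pr(O+d*x+y*e+[0,0,15]) for x,y in((-74,35),(-24,35),(-24,-35),(-74,-35))],"nose",pr(O+d*14+[0,0,91]),"spine",pr(O+d*66+[0,0,91]),"hookbottom",pr(O+d*43+[0,0,15]))
E
```

```text
8 ctr [194, 319] far [220, 226] inner far [213, 251] left [99, 289] tail end [123, 571]
11 ctr [197, 310] far [223, 217] inner far [216, 241] left [102, 280] tail end [126, 561]
13 ctr [198, 303] far [225, 211] inner far [218, 235] left [103, 273] tail end [128, 555]
base [[-44, 570], [105, 49], [384, 136], [240, 661]] pad [[4, 543], [48, 387], [270, 457], [226, 614]] nose [265, 267] spine [312, 97] hookbottom [217, 215]
```

View pics/s5.png

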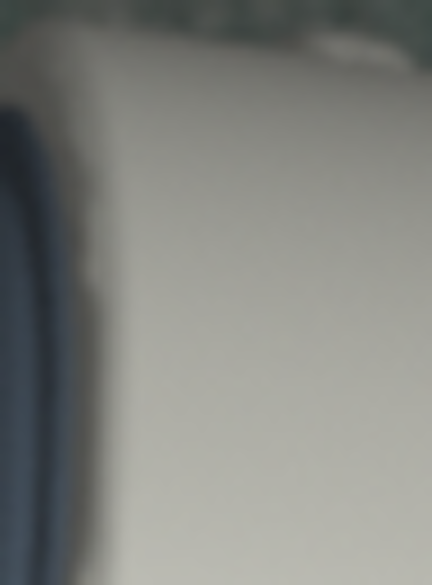

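The arm blocks the top view. I'll let go, back off, and check the placement in the clear.

Request:
{"name": "play_rows", "arguments": {
  "targets": [
    [[0, 0, -0.0008], [0, 0, 0], 0.01],
    [[0, 0, 0], [0, 0, 0], 0.03],
    [[0, 0, 0], [0, 0, 0], 0.05],
    [[0, 0, 0], [0, 0, 0], 0.05],
    [[0, 0, 0], [0, 0, 0], 0.05],
    [[0, 0, -0.01], [0, 0, 0], 0.05],
    [[0, 0, -0.02], [0, 0, 0], 0.05],
    [[0, 0, -0.03], [0, 0, 0], 0.05],
    [[0, 0, -0.03], [0, 0, 0], 0.05],
    [[0, 0, -0.03], [0, 0, 0], 0.05],
    [[0, 0, -0.03], [0, 0, 0], 0.05],
    [[0, -0.03, 0], [0, 0, 0], 0.05],
    [[0, -0.03, 0], [0, 0, 0], 0.05],
    [[0, -0.03, 0], [0, 0, 0], 0.05],
    [[0, -0.03, 0], [0, 0, 0], 0.05],
    [[0, -0.03, 0], [0, 0, 0], 0.05],
    [[0, -0.03, 0], [0, 0, 0], 0.05],
    [[0, -0.03, 0], [0, 0, 0], 0.05],
    [[0, 0, 0], [0, 0, 0], 0.05]
  ]
}}

```text
time: 13.15
tcp_pos: [488.1, 212.8, 197.0]
eef_rot: [[0.957, -0.289, 0.001], [-0.289, -0.957, 0.001], [0.001, -0.002, -1.0]]
force: [-0.9, -0.9, -0.1]
width: 50.2
grip_force: 0.0
```

```bash
python3 - <<'E'
from h import *
out=[]
d=np.array([.958,-.287,0]);e=np.array([.287,.958,0]);O=np.array([470.8,-7.6,0])
for n,(x0,y0,x1,y1,k) in dict(top=(335,165,390,237,8),side=(258,120,302,176,8)).items():
    c=capture(n);a=cv2.resize(c["color"][y0:y1,x0:x1],None,fx=k,fy=k,interpolation=cv2.INTER_CUBIC);out.append(a)
    pr=lambda p:[round(float((q+.5-o)*k)) for q,o in zip(proj(c,p),(x0,y0))]
    for x in(8,11): print(n,x,"ctr",pr(O+d*x+[0,0,23]),"far",pr(O+d*(x+30)+[0,0,23]),"near hole",pr(O+d*(x-22)+[0,0,23]),"griptop",pr(O+d*(x-60)+[0,0,83]),"tail end",pr(O+d*(x-80)+[0,0,23]))
    print("nose",pr(O+d*14+[0,0,91]),"spine",pr(O+d*66+[0,0,91]),"gate ends",pr(O+d*25+[0,0,68]),pr(O+d*66+[0,0,68]),"pad",[pr(O+d*x+y*e+[0,0,15]) for x,y in((-74,35),(-24,35),(-24,-35),(-74,-35))])
o=np.zeros((576,800,3),np.uint8);x=0
for a in out:o[:a.shape[0],x:x+a.shape[1]]=a;x+=a.shape[1]
cv2.imwrite("pics/s6.png",o)
E
```

```text
top 8 ctr [253, 284] far [276, 201] near hole [235, 345] griptop [254, 435] tail end [190, 507]
top 11 ctr [255, 275] far [278, 193] near hole [238, 336] griptop [257, 426] tail end [192, 499]
nose [316, 238] spine [358, 86] gate ends [304, 216] [336, 100] pad [[83, 483], [123, 344], [320, 406], [281, 546]]
side 8 ctr [194, 286] far [140, 268] near hole [234, 299] griptop [313, 210] tail end [342, 335]
side 11 ctr [188, 284] far [135, 267] near hole [228, 297] griptop [307, 208] tail end [336, 333]
nose [189, 156] spine [95, 127] gate ends [167, 193] [93, 170] pad [[309, 383], [215, 352], [287, 289], [379, 319]]
```

View pics/s6.png

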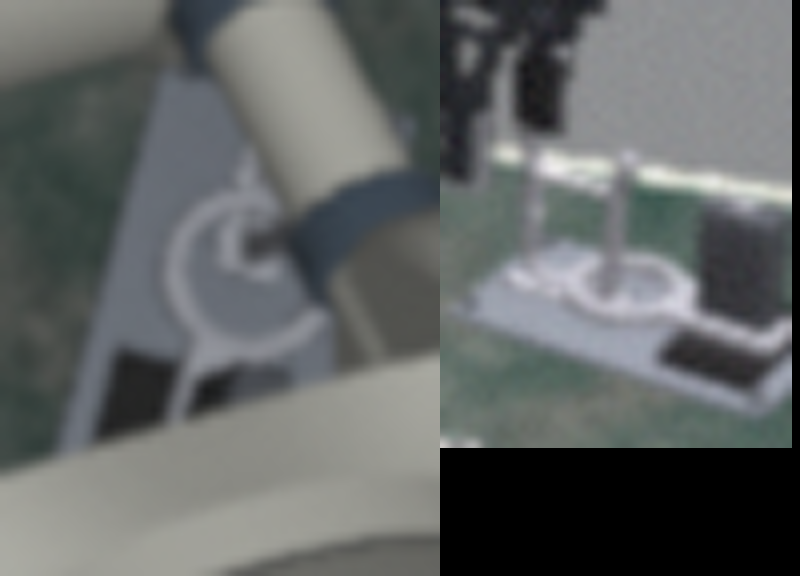

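Side crop: the gate is level from (535,170) to (612,190), the ring is seated round the nose and the gauge lies flat. The top crop is partly hidden by the arm, so I'll move it clear and measure numerically.

Request:
{"name": "play_rows", "arguments": {
  "targets": [
    [[-0.0153, -0.0201, 0], [0, 0, 0], 0.05],
    [[-0.0153, -0.0201, 0], [0, 0, 0], 0.05],
    [[-0.0153, -0.0201, 0], [0, 0, 0], 0.05],
    [[-0.0153, -0.0201, 0], [0, 0, 0], 0.05],
    [[-0.0153, -0.0201, 0], [0, 0, 0], 0.05],
    [[-0.0153, -0.0201, 0], [0, 0, 0], 0.05],
    [[-0.0153, -0.0201, 0], [0, 0, 0], 0.05],
    [[-0.0153, -0.0201, 0], [0, 0, 0], 0.05],
    [[-0.0153, -0.0201, 0], [0, 0, 0], 0.05],
    [[-0.0153, -0.0201, 0], [0, 0, 0], 0.05],
    [[0, 0, 0], [0, 0, 0], 0.05]
  ]
}}

```text
time: 14.17
tcp_pos: [397.7, 447.8, 197.0]
eef_rot: [[0.957, -0.29, -0.0], [-0.29, -0.957, 0.001], [-0.001, -0.001, -1.0]]
force: [-0.7, -0.2, 0.9]
width: 49.9
grip_force: 0.0
```

```bash
python3 - <<'E'
from h import *
c=capture("top");x0,y0,k=335,165,8
a=cv2.resize(c["color"][y0:y0+72,x0:x0+60],None,fx=k,fy=k,interpolation=cv2.INTER_CUBIC);cv2.imwrite("pics/s7.png",a)
d=np.array([.958,-.287,0]);e=np.array([.287,.958,0]);O=np.array([470.8,-7.6,0])
pr=lambda p:[round(float((q+.5-o)*k)) for q,o in zip(proj(c,p),(x0,y0))]
for x in(8,11): print(x,"ctr",pr(O+d*x+[0,0,23]),"far",pr(O+d*(x+30)+[0,0,23]),"near hole",pr(O+d*(x-22)+[0,0,23]),"left",pr(O+d*x+30*e+[0,0,23]),"right",pr(O+d*x-30*e+[0,0,23]),"griptop",pr(O+d*(x-60)+[0,0,83]),"tail end",pr(O+d*(x-80)+[0,0,23]))
print("nose",pr(O+d*14+[0,0,91]),"spine",pr(O+d*66+[0,0,91]),"pad",[pr(O+d*x+y*e+[0,0,15]) for x,y in((-74,35),(-24,35),(-24,-35),(-74,-35))],"base",[pr(O+d*x+y*e+[0,0,6]) for x,y in((-85,45),(85,45),(85,-45),(-85,-45))])
E
```

```text
8 ctr [253, 284] far [276, 201] near hole [235, 345] left [168, 257] right [337, 310] griptop [254, 435] tail end [190, 507]
11 ctr [255, 275] far [278, 193] near hole [238, 336] left [170, 249] right [340, 302] griptop [257, 426] tail end [192, 499]
nose [316, 238] spine [358, 86] pad [[83, 483], [123, 344], [320, 406], [281, 546]] base [[40, 507], [174, 43], [422, 121], [294, 587]]
```

View pics/s7.png

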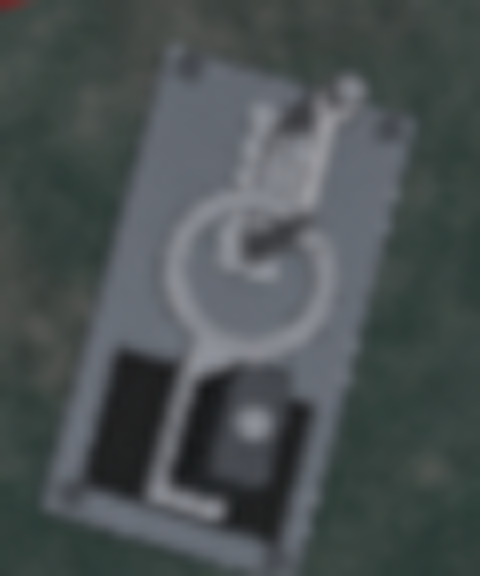

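From above, the ring centre is at (251,275) against (255,275) predicted for x = 11 mm. The grip is over the pad, the gate bar runs shut from spine to nose, and the small gauge is untouched. I'll hand it in.

```bash
python3 -c "
from cell import manip
print(manip.job_done())"
```

```text
the job is handed in; nothing more can be done
None
```

The large gauge is stored and the job is handed in at about 14 s: ring at the bottom of the hook (centre at about x = 11 mm of the stand), gate shut above it, grip over the pad, small gauge untouched.

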